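# Tip a standing carton into its tray bay

## Task

The tablet carton that stands on end on the front ledge of the wooden tray belongs in the tray's empty, cork-lined bay. Without picking it up, push it along the ledge, still standing, until it is in front of that bay; then push it near its top so that it topples over and lies flat in the bay, and push it in until its far end meets the back rail. Leave everything else where it is.

Things in the scene. Friction and masses are not known exactly. Their poses are not given: they have to be found in the camera images.
- tray: Low tray of pale wood, fixed, 168 x 284 mm. Own x points from its front ledge to its back rail, y left, z up; origin on the counter. Floor top 6 mm above the counter, from x = -110 to +58 mm. Bare front ledge: x = -110 to -50. Then three bays centred at y = -92, 0, +92, each 84 mm wide inside, open to the ledge, x = -50 to +50 (back rail). Wall tops 16, outer walls and rail 22 mm up.
- liner: Thin cork liner, 88 x 74 mm, fixed in the middle of the one empty bay, the left or the right one (the other holds the flat carton). It adds no height or edge: things rest on the tray floor. Origin: the bay's centre, 6 mm above the counter; axes parallel to the tray's. Back rail's inner face at its x = +50 mm, bay mouth at x = -50, bay walls at y = +-42.
- carton: The carton to push: white tablet carton, red bands, rigid, 52 x 78 x 19 mm (own x, y, z), about 50 g. Stands on end on the ledge before the middle bay, own y up, z to the robot side, the 52 mm along the ledge, 6 to 18 mm clear of the bay walls' ends. Origin: centre of the broad face on the robot side, which ends on top. Pushed high it tips about its foot; past 14 degrees it falls by itself.
- carton_center (a point): Centre of the same carton's volume: 45 mm above the counter while it stands, 15.5 mm when it lies on the tray floor.
- flat_carton: Bystander: small flat tablet carton with blue bands, 36 x 66 x 16 mm, loose, lying in the other outer bay; origin at the centre of its underside.
- deep_carton: Bystander: deep tablet carton with yellow-orange bands, 42 x 70 x 45 mm, loose, lying in the middle bay, its top 51 mm above the counter; origin at the centre of its underside.
- shaker: Bystander: steel shaker, 41 mm across, 76 mm high, loose, standing left of the tray; origin at the centre of its foot.
- spice_jar: Bystander: dark-capped spice jar, 41 mm across, 105 mm high, loose, standing left of the tray; origin at the centre of its foot.
- scoop: Bystander: small brass scoop, 159 x 39 x 22 mm, loose, lying right of the tray; origin under its middle.
There are look-alikes about, which are no part of the job. Leave any green or purple look-alike of the carton alone.

How it is judged:
By the outcome, as a careful person would: the job done as asked, in the order asked, and still so for the second after the job is handed in, with the robot touching nothing.
It also fails if it takes over 54 s, if anything falls off the work surface, if the arm or the gripper's body presses on something with over 40 N, if the wrist force passes 120 N, or if a joint passes its speed limit or range.

## Robot

A 7-joint arm with a two-finger parallel gripper is mounted at the origin on a cart in front of the work surface, level with it; the furniture and walls round the work are solid. World frame = base frame: x ahead of the robot, y to its left, z up, the work surface at z = 0. Lengths are in m, angles in rad, forces in N, time in s.
With the tool pointing down it reaches from about 0.425 to 1.025 m from the base axis. Payload 9.4 kg.
Tool frame: the origin (TCP) lies midway between the tips of the shut fingers; the grasp point (between the pads) lies 19 mm behind it (bot.pinch_z is the distance from the TCP to the grasp point, in m); z points along the fingers, y is the line along which they close (so a half turn about z gives the same grasp; the last joint's range is limited). The gripper opens to 85 mm and grips with 20 to 120 N. Pads are 22 mm wide; open, the fingers measure 114 mm over their backs; the gripper's body (76 mm by 85 mm) begins 54 mm behind the grasp point. The pads swing forward as they close: fully open they stand 13 mm farther back than shut.
Start: joints at [-1.288, 0.599, -0.003, 1.599, 0.002, 0.943, -0.08], TCP at [0.255, 0.679, 0.231] pointing down, gripper open.
Joint ranges: [-2.57, 2.57], [-0.35, 1.97], [-1.29, 1.29], [0.11, 2.56], [-1.05, 4.19], [0.11, 1.86], [-2.63, 2.63]. Speed limits (rad/s): [2.22, 2.22, 3.01, 3.01, 3.14, 3.14, 3.14].

## Interface

Orientations are given as a unit quaternion [w, x, y, z].
In Python, from rig import bot gives the robot as it stands. The module is installed in compiled form; this text tells all that it offers.
- The arm moves only by the tool move_arm, never from a script. Its argument "increments" is a list of rows, each a list of 7 numbers: the shift along the tool's x, y, z in m, then the turn, a rotation vector about the tool's x, y, z in degrees, then the opening, from 0 (shut) to 1 (fully open). In form: [[tx, ty, tz, wx, wy, wz, grip], ...]. A call has exactly 8 rows; each row is the pose to reach, as a shift and turn from the pose commanded when the call began, along the tool's axes at that moment; what a row does not reach only later rows make up. A row lasts 1/10 s, in which the tool goes at most 50 mm and 8.59 degrees, less where a joint would pass 70% of its speed; a pose out of reach is approached as far as the arm can. A call with a gripper value outside its range is refused whole. The fingers move at their own pace and stop on an object; "grip_force" is the grip in N (left out, the last holds). Time passes only in rows, so rows that repeat a pose let the fingers close, or fill a call up. It gives the time, the measured TCP pose, the force, the opening and the grip force at its end, in the units of the state.
- bot.read_state(): the state, without advancing time (a new reading comes with each control period).
- bot.camera(name): name is "scene" or "side" or "wrist"; returns the picture (384x512x3 uint8, red, green, blue); there is no depth.
- bot.calibration(name): a dict with "fx", "fy", "cx", "cy" (pixels), "eye" and "attitude" of the camera in the world. Camera axes: x right, y down, z forward; pixel columns grow to the right and rows downward; lengths in m; the calibration is good to about 2 mm. A picture is of the moment at which its call begins: read the wrist's pose just before it. calibration takes no time and is no camera call; for the wrist camera it gives the pose at the moment of the call.
- bot.job_done(): hands the job in; it is judged then, once.
Trained networks look in the newest picture that a camera, given by its name, has taken for a name from the list of things; names that differ only in an ending like _2 or _b are one class to them, and where a whole thing is asked for, a point or a joint stands for the part that bears it (a point fixed in the world has none). Each returns a list of dicts, best first, with "conf" (0 to 1); they miss things now and then, are a little off and sometimes report something else, mostly with a low value. They report only what shows in the picture. A call takes as long as a camera call. They do not tell look-alikes from the thing itself.
- bot.trace(camera, target): "region" (384x512 bool, what is visible of it) and "at" ([column, row] in pixels, amid what is visible of it).
The state is a dict: "time_s": time; "joint_pos": joint angles; "qd": joint speeds; "joint_torque": joint torques, N m; "tool_pos": TCP position; "tool_rot": TCP orientation; "contact_force": force on the tool from outside, world axes, zero at the start; "moment": the same for the moment, N m; "opening": finger opening in m; "gripper_force": force on a finger pad.
Only numpy, scipy, OpenCV 4.12 (cv2) and the standard library are available. Lean on these libraries where they do the work, as an engineer would, in place of code of your own. Each camera call takes 0.05 s, during which the arm holds its last target. There are 200 camera calls.

## Working session

There is one attempt and no reset: what is moved stays moved. The work goes in short steps, Python scripts to look and compute and a tool call to move; the robot and the scene stay as the last step left them, time stands still between calls to the robot, and variables do not carry over. Pictures are saved under pics/ and viewed, at most 10 in all, crops included, and the job is handed in when it is done.

Besides the shell and the picture viewer there is one more tool, called in YAML: its name, and indented under it one key for each argument. move_arm: Moves the arm, as the interface text tells. Its arguments: {"type":"object","properties":{"increments":{"type":"array","items":{"type":"array","items":{"type":"number"}}},"grip_force":{"type":"number"}},"required":["increments"]}

```bash
mkdir -p pics; cat > h.py <<'E'
import numpy as np, cv2
from rig import bot
from scipy.spatial.transform import Rotation as R
def rot(q): return R.from_quat([q[1],q[2],q[3],q[0]]).as_matrix()
def att(c):
    a=np.array(c["attitude"],float); return rot(a) if a.size==4 else a.reshape(3,3)
def pix2z(c,u,v,z):
    d=att(c)@np.array([(u-c["cx"])/c["fx"],(v-c["cy"])/c["fy"],1]); e=np.array(c["eye"]); return e+d*(z-e[2])/d[2]
def proj(c,P):
    p=(np.atleast_2d(P)-np.array(c["eye"]))@att(c); return np.c_[p[:,0]/p[:,2]*c["fx"]+c["cx"],p[:,1]/p[:,2]*c["fy"]+c["cy"]]
def save(n,im): cv2.imwrite("pics/"+n,im[:,:,::-1])
E
python3 - <<'E'
from h import *
s=bot.read_state(); print(s["time_s"],s["tool_pos"],s["tool_rot"])
ims=[]
for n in("scene","side"):
    im=bot.camera(n); ims.append(im); print(n,bot.calibration(n))
    for t in("carton","tray","liner","deep_carton","flat_carton"):
        print(t,[(np.round(d["at"]),round(d["conf"],2),int(d["region"].sum())) for d in bot.trace(n,t)])
save("scene.png",ims[0]);save("side.png",ims[1])
E
```

```text
0.0 [0.25510702 0.67810838 0.23038312] [-7.24357344e-05  1.78906025e-01  9.83865836e-01 -8.04203137e-04]
scene {'fx': 459.2721595519679, 'fy': 459.2721595519679, 'cx': 257.3041875205432, 'cy': 193.0154802094848, 'eye': array([-0.48750766,  0.7769645 ,  1.18456352]), 'attitude': array([ 0.19414946, -0.41332984,  0.81142501, -0.36476551])}
carton [(array([237., 184.]), 0.73, 221), (array([275., 213.]), 0.66, 281), (array([232., 246.]), 0.58, 273), (array([261., 196.]), 0.29, 320)]
tray [(array([253., 218.]), 0.94, 1352), (array([274., 210.]), 0.71, 267), (array([258., 200.]), 0.43, 313)]
liner [(array([279., 192.]), 0.68, 207)]
deep_carton [(array([258., 198.]), 0.61, 332)]
flat_carton [(array([239., 213.]), 0.74, 187)]
side {'fx': 406.17682306968095, 'fy': 406.17682306968095, 'cx': 256.23995783598446, 'cy': 194.40530099837662, 'eye': array([ 0.21150027, -1.09256069,  0.67235959]), 'attitude': array([-0.51694146,  0.84463606, -0.1142545 ,  0.07941887])}
carton [(array([231., 202.]), 0.7, 242), (array([204., 181.]), 0.58, 289), (array([228., 180.]), 0.52, 290), (array([294., 196.]), 0.45, 179)]
tray []
liner [(array([232., 205.]), 0.54, 175), (array([266., 223.]), 0.52, 282)]
deep_carton [(array([261., 205.]), 0.63, 306), (array([212., 162.]), 0.34, 163)]
flat_carton [(array([212., 161.]), 0.3, 183)]
```

```bash
python3 - <<'E'
import cv2,numpy as np
a=cv2.imread("pics/scene.png")[140:290,170:350]; cv2.imwrite("pics/sc.png",cv2.resize(a,None,fx=4,fy=4,interpolation=cv2.INTER_CUBIC))
a=cv2.imread("pics/side.png")[130:270,150:350]; cv2.imwrite("pics/sd.png",cv2.resize(a,None,fx=4,fy=4,interpolation=cv2.INTER_CUBIC))
E
```

```text
(no output)
```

View pics/sc.png

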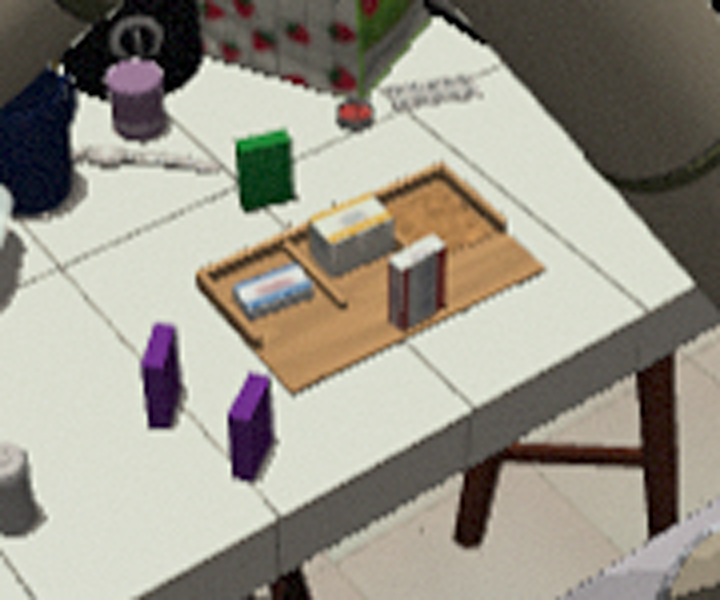

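View pics/sd.png

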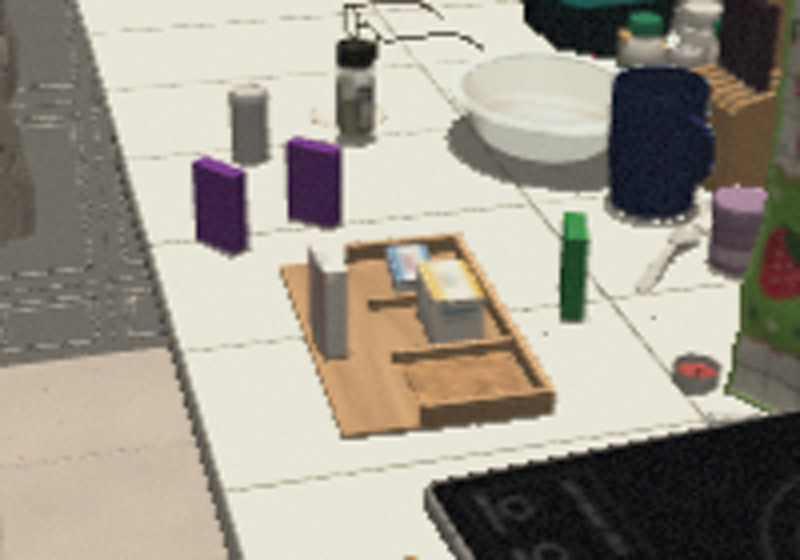

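View pics/scene.png

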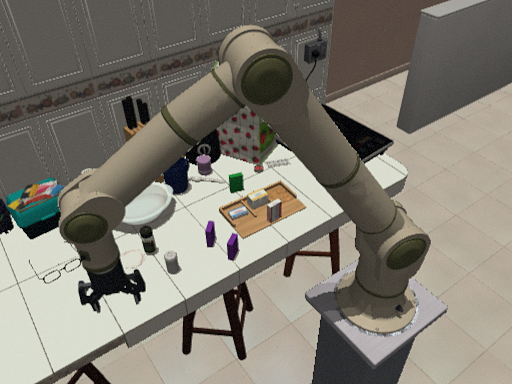

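The right bay (empty, cork) is at scene px (279,192). Candidates for the carton are:
- white with red bands on the ledge at (274,211), which I choose from the description
- green at (236,183)
- purple at (210,234)
- purple at (232,247)

Next I fit the tray and carton poses from both cameras.

```bash
python3 - <<'E'
from h import *
from scipy.optimize import least_squares
C={n:bot.calibration(n) for n in("scene","side")}
loc=np.array([[-.11,.142,.006],[-.11,-.142,.006],[.058,-.142,.022],[.058,.142,.022]])
px={"scene":[(243.8,238),(306.3,207),(280.8,181.3),(219.5,208.8)],"side":[(220.5,196.8),(235.5,238),(288.3,228),(265,188.8)]}
def P(p,l): 
    c,s=np.cos(p[2]),np.sin(p[2]); return np.c_[p[0]+c*l[:,0]-s*l[:,1],p[1]+s*l[:,0]+c*l[:,1],l[:,2]]
f=lambda p:np.concatenate([(proj(C[n],P(p,loc))-px[n]).ravel() for n in C])
for a in (0,.5,-.5):
    r=least_squares(f,[.6,.1,a]); print(r.x,np.degrees(r.x[2]),r.cost); 
print(r.fun.round(1))
c=C["scene"]
# carton top corners scene crop: left(390,265) right(445,240) 
for u,v in((390,266),(440,237),(445,247)): print(pix2z(c,170+u/4,140+v/4,.084))
E
```

```text
[ 0.55561292  0.03852345 -0.03541451] -2.0291020411935 4.012611051656746
[ 0.55561292  0.03852345 -0.03541447] -2.029099809806903 4.012611051662761
[ 0.55561292  0.03852345 -0.03541452] -2.029102700387832 4.0126110516585065
[-0.6  0.1  0.7 -0.2  0.1 -1.2 -0.6 -1.1 -1.1 -0.6 -0.6  0.8  0.6 -0.2
 -0.2 -0.9]
[0.46312126 0.06903196 0.084     ]
[0.46711474 0.01032607 0.084     ]
[0.45395809 0.01490572 0.084     ]
```

```bash
cat >> h.py <<'E'
T=np.array([.5556,.0385,-.0354])
def tray2w(x,y,z=0):
    c,s=np.cos(T[2]),np.sin(T[2]); return np.array([T[0]+c*x-s*y,T[1]+s*x+c*y,z])
def w2tray(p):
    c,s=np.cos(T[2]),np.sin(T[2]); d=np.asarray(p)[:2]-T[:2]; return np.array([c*d[0]+s*d[1],-s*d[0]+c*d[1]])
def goto(p,yaw=None):
    s=bot.read_state(); M=rot(s["tool_rot"]); yaw=T[2] if yaw is None else yaw
    G=np.c_[[-np.cos(yaw),-np.sin(yaw),0],[-np.sin(yaw),np.cos(yaw),0],[0,0,-1]]
    print("t",s["time_s"],"tray xy",w2tray(s["tool_pos"]).round(4),"z",round(s["tool_pos"][2],4),"shift",(M.T@(p-s["tool_pos"])).round(4),"turn",np.degrees(R.from_matrix(M.T@G).as_rotvec()).round(2),"F",np.round(s["contact_force"],1))
E
python3 - <<'E'
from h import *
goto(np.array([.46,.14,.23]))
print(tray2w(-.08,0),tray2w(-.08,-.092))
E
```

```text
t 0.6 tray xy [-0.3228  0.629 ] z 0.2313 shift [-0.3812 -0.432   0.0013] turn [ -0.     0.   -18.59] F [ 0.4  0.6 -0.6]
[0.47565012 0.04133141 0.        ] [ 0.472394   -0.05061095  0.        ]
```

move_arm:
  increments:
    - [-0.02,-0.022,0,0,0,-2,0.5]
    - [-0.05,-0.055,0,0,0,-5,0.2]
    - [-0.08,-0.09,0,0,0,-8,0]
    - [-0.11,-0.125,0,0,0,-11,0]
    - [-0.14,-0.16,0,0,0,-14,0]
    - [-0.17,-0.195,0,0,0,-16,0]
    - [-0.2,-0.23,0,0,0,-18,0]
    - [-0.23,-0.26,0,0,0,-18.6,0]

```text
time_s: 1.4
tool_pos: [0.3794, 0.3521, 0.2316]
tool_rot: [0.0, 0.017, 1.0, 0.0]
contact_force: [1.4, 1.1, 0.7]
opening: -0.0001
gripper_force: 0.0
```

```bash
python3 - <<'E'
from h import *
goto(np.array([.46,.14,.23]))
E
```

```text
t 1.4 tray xy [-0.1872  0.3071] z 0.2316 shift [-0.0878 -0.2092  0.0016] turn [0.   0.02 0.07] F [1.4 1.1 0.7]
```

move_arm:
  increments:
    - [-0.015,-0.035,0,0,0,0,0]
    - [-0.03,-0.07,0,0,0,0,0]
    - [-0.045,-0.105,0,0,0,0,0]
    - [-0.06,-0.14,0,0,0,0,0]
    - [-0.07,-0.17,0,0,0,0,0]
    - [-0.08,-0.19,0,0,0,0,0]
    - [-0.085,-0.2,0,0,0,0,0]
    - [-0.085,-0.2,0,0,0,0,0]

```text
time_s: 2.2
tool_pos: [0.4575, 0.1504, 0.2314]
tool_rot: [0.0, 0.019, 1.0, -0.0]
contact_force: [0.1, -0.2, 0.6]
opening: 0.0004
gripper_force: 0.0
```

```bash
python3 - <<'E'
from h import *
goto(np.array([.46,.14,.23]))
c=bot.calibration("wrist"); im=bot.camera("wrist"); save("w1.png",im); print(c)
for t in("carton","tray","liner"):
    print(t,[(np.round(d["at"]),round(d["conf"],2),int(d["region"].sum())) for d in bot.trace("wrist",t)])
l=np.array([tray2w(x,y,z) for x,y,z in((-.11,.142,.006),(-.11,-.142,.006),(.058,-.142,.022),(.058,.142,.022))]); print(proj(c,l).round(1))
E
```

```text
t 2.2 tray xy [-0.102   0.1084] z 0.2314 shift [-0.0029 -0.0103  0.0014] turn [-0.    0.03 -0.12] F [ 0.1 -0.2  0.6]
{'fx': 276.9141635023803, 'fy': 276.9141635023803, 'cx': 250.1946695009276, 'cy': 188.9397204879223, 'eye': array([0.38113329, 0.15417435, 0.37501762]), 'attitude': array([0.10860465, 0.71174695, 0.68600724, 0.10495417])}
carton [(array([358., 201.]), 0.89, 1892), (array([160., 179.]), 0.8, 1659), (array([339., 127.]), 0.56, 1558), (array([187., 198.]), 0.2, 13768)]
tray [(array([190., 198.]), 0.83, 13750)]
liner [(array([487., 251.]), 0.6, 1822), (array([116., 231.]), 0.59, 2794)]
[[274.4 155.6]
 [ 63.3 155.9]
 [ 79.5 270.9]
 [272.5 270.6]]
```

View pics/w1.png

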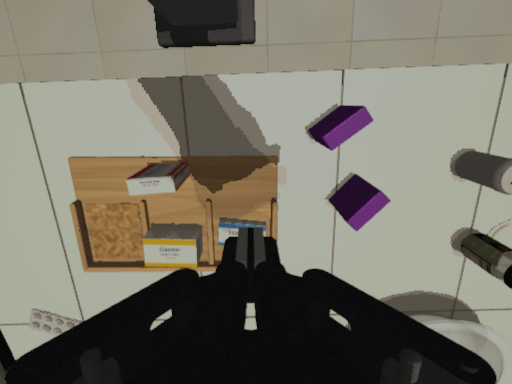

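The wrist view shows the tray with the carton at (158,178), the cork bay at (115,230), and purple look-alikes at (340,127) and (358,201). I'll take a close crop to confirm the choice and refine the poses.

```bash
python3 - <<'E'
import cv2
a=cv2.imread("pics/w1.png")[140:290,60:295]; cv2.imwrite("pics/w1c.png",cv2.resize(a,None,fx=3.4,fy=3.4,interpolation=cv2.INTER_CUBIC))
E
```

```text
(no output)
```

View pics/w1c.png

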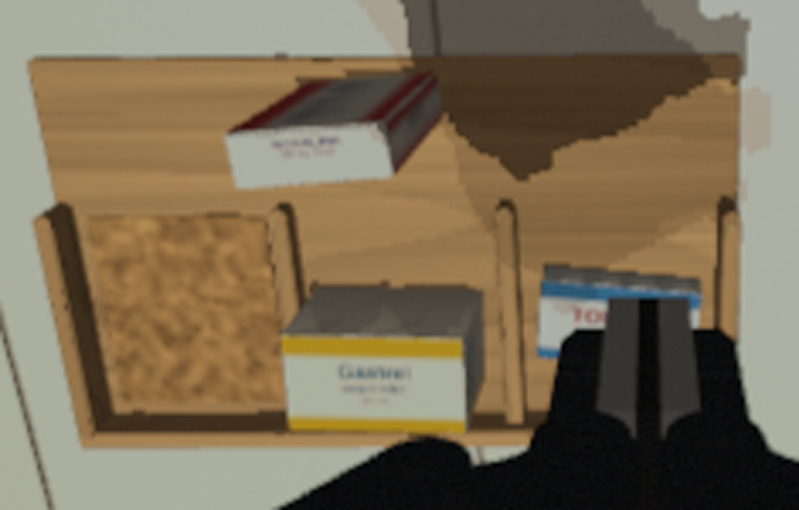

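```bash
cat > fit.py <<'E'
from h import *
from scipy.optimize import least_squares
def P(p,l):
    c,s=np.cos(p[2]),np.sin(p[2]); return np.c_[p[0]+c*l[:,0]-s*l[:,1],p[1]+s*l[:,0]+c*l[:,1],l[:,2]]
def fit(c,l,px,x0):
    l=np.array(l);r=least_squares(lambda p:(proj(c,P(p,l))-px).ravel(),x0); return r.x,r.fun.round(1)
E
python3 - <<'E'
from fit import *
c={'fx': 276.9141635023803, 'fy': 276.9141635023803, 'cx': 250.1946695009276, 'cy': 188.9397204879223, 'eye':[0.38113329, 0.15417435, 0.37501762], 'attitude':[0.10860465, 0.71174695, 0.68600724, 0.10495417]}
c2=bot.calibration("wrist"); print(c2["eye"],c2["attitude"])
f=lambda a:np.array(a)/3.4+[60,140]
l=[(-.11,-.142,.006),(-.11,.142,.006),(.058,-.142,.022),(-.05,-.142,.022),(-.05,-.046,.016),(-.05,.046,.016)]
px=f([(30,60),(740,57),(83,445),(37,220),(282,207),(507,205)])
for cc in(c,c2):
  t,e=fit(cc,l,px,[.55,.04,0]); print("tray",t,e)
  b,e=fit(cc,[(-.0095,-.026,.084),(-.0095,.026,.084),(.0095,.026,.084),(.0095,-.026,.084)],f([(228,133),(388,122),(395,178),(238,187)]),[.47,.04,0]); print("carton",b,e)
  T[:]=t; print(w2tray(b),np.degrees(b[2]-t[2]))
E
```

```text
[0.3802354  0.15613212 0.37489951] [0.10798468 0.71031099 0.68756307 0.10514103]
tray [ 0.55733194  0.04551046 -0.02987487] [-0.4 -0.1  1.5 -0.7  0.4  1.3 -0.8 -1.3 -0.6  0.6 -0.   0.7]
carton [0.46439848 0.04323651 0.02618632] [-0.4 -0.3 -0.  -0.   0.4  0.1  0.   0.3]
[-0.09282406 -0.0050489 ] 3.2120697196217822
tray [ 0.5565978   0.04854523 -0.02554572] [-0.4 -0.1  1.6 -0.7  0.3  1.4 -0.9 -1.2 -0.6  0.6  0.   0.7]
carton [0.46373801 0.04578959 0.03053069] [-0.4 -0.3  0.  -0.   0.4  0.1 -0.   0.3]
[-0.0927591  -0.00512665] 3.2129417082135423
```

```bash
python3 - <<'E'
from fit import *
c={'fx': 276.9141635023803, 'fy': 276.9141635023803, 'cx': 250.1946695009276, 'cy': 188.9397204879223, 'eye':[0.38113329, 0.15417435, 0.37501762], 'attitude':[0.10860465, 0.71174695, 0.68600724, 0.10495417]}
L=[(x,y,z) for z in(.006,.084) for x,y in((-.0095,-.026),(-.0095,.026),(.0095,.026),(.0095,-.026))]
tl=[(-.11,-.142,.006),(-.11,.142,.006),(.058,.142,.022),(.058,-.142,.022),(-.05,-.046,.016),(.05,-.046,.016)]
out=[]
for cam,fn,(r0,r1,c0,c1) in((c,"w1",(150,220,70,200)),(bot.calibration("scene"),"scene",(190,260,220,350)),(bot.calibration("side"),"side",(175,245,200,330))):
    im=cv2.resize(cv2.imread(f"pics/{fn}.png")[r0:r1,c0:c1],None,fx=6,fy=6,interpolation=cv2.INTER_CUBIC)
    o=im.copy()
    for b,col,l in(([.4644,.0432,.0262],(255,255,0),L),([.5573,.0455,-.0299],(0,255,0),tl)):
        q=((proj(cam,P(b,np.array(l)))-[c0,r0]+.5)*6).astype(int)
        E=[(0,1),(1,2),(2,3),(3,0),(4,5)]+([(5,6),(6,7),(7,4),(0,4),(1,5),(2,6),(3,7)] if len(l)>6 else [])
        for i,j in E: cv2.line(o,tuple(map(int,q[i])),tuple(map(int,q[j])),col,1)
    out.append(np.hstack([o[:, :]]))
a=np.vstack(out); cv2.imwrite("pics/ov.png",cv2.resize(a,(int(a.shape[1]*600/a.shape[0]),600)))
E
```

```text
(no output)
```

View pics/ov.png

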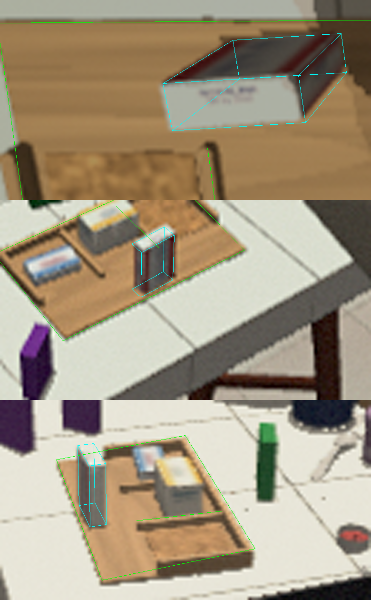

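```bash
sed -i 's/^T=.*/T=np.array([.5570,.0455,-.0300])/' h.py; python3 - <<'E'
from h import *
goto(np.array([.4665,.118,.03]))
E
```

```text
t 2.4 tray xy [-0.1037  0.1042] z 0.2313 shift [-0.0112 -0.0345  0.2013] turn [ 0.02 -0.01 -0.18] F [-0.6 -0.3 -0.5]
```

move_arm:
  increments:
    - [-0.011,-0.01,0.02,0,0,0,0]
    - [-0.011,-0.025,0.06,0,0,0,0]
    - [-0.011,-0.034,0.1,0,0,0,0]
    - [-0.011,-0.034,0.14,0,0,0,0]
    - [-0.011,-0.034,0.17,0,0,0,0]
    - [-0.011,-0.034,0.19,0,0,0,0]
    - [-0.011,-0.034,0.2,0,0,0,0]
    - [-0.011,-0.034,0.2,0,0,0,0]

```text
time_s: 3.2
tool_pos: [0.4661, 0.1178, 0.0303]
tool_rot: [-0.001, 0.017, 1.0, -0.0]
contact_force: [-0.4, 0.2, 0.2]
opening: 0.0
gripper_force: 0.0
```

```bash
python3 - <<'E'
from h import *
goto(np.array([.4665,.118,.03]))
c=bot.calibration("wrist"); im=bot.camera("wrist"); save("w2.png",im); print(c)
print([bot.calibration("wrist")["eye"].round(4) for _ in range(2)])
goto(np.array([.4665,.118,.03]))
cv2.imwrite("pics/w2v.png",cv2.resize(im[:,:,::-1],(800,600),interpolation=cv2.INTER_CUBIC))
E
```

```text
t 3.2 tray xy [-0.0931  0.0696] z 0.0303 shift [-0.0004  0.0002  0.0003] turn [-0.03 -0.11 -0.2 ] F [-0.4  0.2  0.2]
{'fx': 276.9141635023803, 'fy': 276.9141635023803, 'cx': 250.1946695009276, 'cy': 188.9397204879223, 'eye': array([0.39007295, 0.12132052, 0.17403893]), 'attitude': array([0.10767196, 0.71052096, 0.68754656, 0.10414629])}
[array([0.3903, 0.1212, 0.1749]), array([0.3903, 0.1212, 0.1749])]
t 3.25 tray xy [-0.0926  0.0694] z 0.0312 shift [0.     0.0003 0.0012] turn [-0.01 -0.04 -0.23] F [-0.1 -0.2  0.7]
```

View pics/w2v.png

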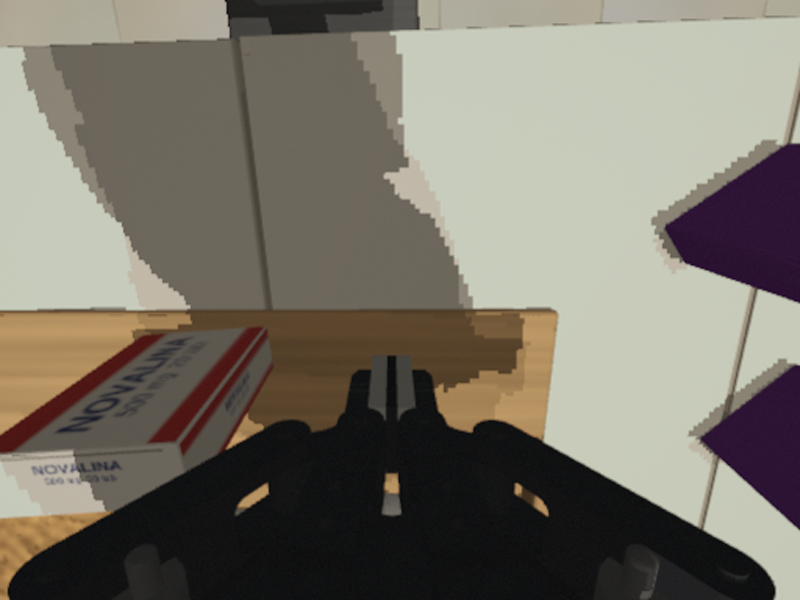

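The view shows the carton at left (0–270, 330–515) and the fingers at (390,380). The shut fingers' linkage flares out sideways, so I'll turn the tool 90° to put its slim side against the carton for the low push.

```bash
python3 - <<'E'
from h import *
c=bot.calibration("wrist"); k=512/800
for n,u,v,z in(("ledge FL",557,311,.006),("cart top, front right of it",267,328,.084),("purple a",666,232,.084),("purple b",697,438,.084),("pa foot",655,222,0)): print(n,pix2z(c,u*k,v*k,z).round(4))
print("exp FL",tray2w(-.11,.142))
print(bot.read_state()["joint_pos"].round(3))
goto(np.array([.4665,.135,.06]),T[2]+np.pi/2); goto(np.array([.4665,.135,.06]),T[2]-np.pi/2)
E
```

```text
ledge FL [0.452  0.1879 0.006 ]
cart top, front right of it [0.4254 0.0921 0.084 ]
purple a [0.4066 0.1786 0.084 ]
purple b [0.4578 0.1941 0.084 ]
pa foot [0.4175 0.2266 0.    ]
exp FL [0.45130886 0.19073561 0.        ]
[-0.351  0.664 -0.02   2.296  0.068  0.183  1.103]
t 3.25 tray xy [-0.0926  0.0694] z 0.0312 shift [ 0.0006  0.0173 -0.0288] turn [ 3.000e-02 -4.000e-02 -9.023e+01] F [-0.1 -0.2  0.7]
t 3.25 tray xy [-0.0926  0.0694] z 0.0312 shift [ 0.0006  0.0173 -0.0288] turn [-4.000e-02 -3.000e-02  8.977e+01] F [-0.1 -0.2  0.7]
```

```bash
python3 - <<'E'
from h import *
c=bot.calibration("wrist"); k=512/800
for n,u,v,z in(("base FL",268,329,.006),("base FR",155,335,.006),("top FL",181,443,.084),("base BL",271,368,.006)):
    p=pix2z(c,u*k,v*k,z); print(n,p.round(4),w2tray(p).round(4))
E
```

```text
base FL [0.456  0.0675 0.006 ] [-0.1016  0.019 ]
base FR [0.4571 0.0197 0.006 ] [-0.0991 -0.0288]
top FL [0.455  0.0674 0.084 ] [-0.1027  0.0188]
base BL [0.474  0.0667 0.006 ] [-0.0836  0.0187]
```

move_arm:
  increments:
    - [0,0.017,-0.03,0,0,0,0]
    - [0,0.017,-0.03,0,0,-8.5,0]
    - [0,0.017,-0.03,0,0,-17,0]
    - [0,0.017,-0.03,0,0,-25.5,0]
    - [0,0.017,-0.03,0,0,-34,0]
    - [0,0.017,-0.03,0,0,-42.5,0]
    - [0,0.017,-0.03,0,0,-51,0]
    - [0,0.017,-0.03,0,0,-59,0]

```text
time_s: 4.05
tool_pos: [0.4681, 0.1342, 0.063]
tool_rot: [0.001, -0.48, 0.877, -0.001]
contact_force: [-0.5, -0.6, 0.8]
opening: 0.0001
gripper_force: 0.0
```

```bash
python3 - <<'E'
from h import *
goto(np.array([.4665,.118,.03]),T[2]+np.pi/2)
E
```

```text
t 4.05 tray xy [-0.0915  0.086 ] z 0.063 shift [ 0.0146 -0.0073  0.033 ] turn [ -0.17   0.06 -30.94] F [-0.5 -0.6  0.8]
```

```bash
python3 - <<'E'
from h import *
goto(tray2w(-.0925,.05,.028),T[2]+np.pi/2)
E
```

```text
t 4.05 tray xy [-0.0915  0.086 ] z 0.063 shift [ 0.0315 -0.0175  0.0349] turn [ -0.17   0.06 -30.94] F [-0.5 -0.6  0.8]
```

move_arm:
  increments:
    - [0,0,0,0,0,-8,0]
    - [0,0,0,0,0,-16,0]
    - [0,0,0,0,0,-24,0]
    - [0,0,0.01,0,0,-31,0]
    - [0.01,-0.006,0.02,0,0,-31,0]
    - [0.02,-0.012,0.03,0,0,-31,0]
    - [0.0315,-0.0175,0.035,0,0,-31,0]
    - [0.0315,-0.0175,0.035,0,0,-31,0]

```text
time_s: 4.85
tool_pos: [0.4647, 0.0961, 0.0268]
tool_rot: [-0.001, -0.694, 0.72, -0.001]
contact_force: [-0.2, -0.3, 0.6]
opening: -0.0
gripper_force: 0.0
```

```bash
python3 - <<'E'
from h import *
goto(tray2w(-.0925,-.055,.028),T[2]+np.pi/2)
c=bot.calibration("wrist"); im=bot.camera("wrist"); save("w3.png",im); print(c)
cv2.imwrite("pics/w3v.png",cv2.resize(im[:,:,::-1],(800,600),interpolation=cv2.INTER_CUBIC))
E
```

```text
t 4.85 tray xy [-0.0938  0.0478] z 0.0268 shift [ 0.1028 -0.002  -0.001 ] turn [-0.02 -0.12 -0.39] F [-0.2 -0.3  0.6]
{'fx': 276.9141635023803, 'fy': 276.9141635023803, 'cx': 250.1946695009276, 'cy': 188.9397204879223, 'eye': array([0.46175416, 0.02105138, 0.17052536]), 'attitude': array([0.00263468, 0.01787118, 0.98849479, 0.15017236])}
```

View pics/w3v.png

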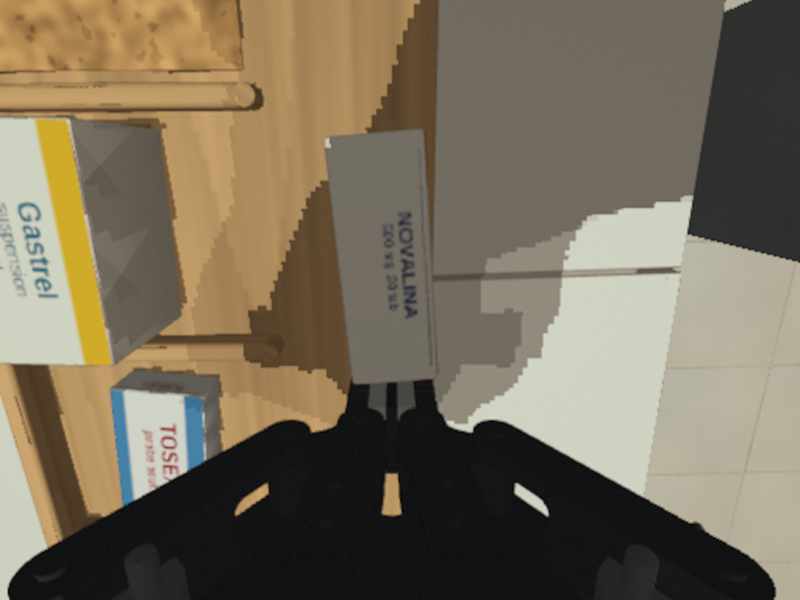

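The top view shows the carton at (325–435, 130–383), the fingers right behind its left end at (395,385), and divider ends at (258,95) and (280,348). I'll measure from these before pushing.

```bash
python3 - <<'E'
from fit import *
c=bot.calibration("wrist"); f=lambda a:np.array(a)*.64
t,e=fit(c,[(-.05,-.046,.016),(-.05,.046,.016)],f([(258,95),(280,347)]),T); print("tray",t,e)
b,e=fit(c,[(-.0095,-.026,.084),(-.0095,.026,.084),(.0095,.026,.084),(.0095,-.026,.084)],f([(422,130),(435,380),(352,383),(325,138)]),[.47,.04,0]); print("carton",b,e)
print(w2tray(b),np.degrees(b[2]-T[2])); T[:]=t; print(w2tray(b),np.degrees(b[2]-t[2]))
E
```

```text
tray [ 0.55632531  0.04381399 -0.03375283] [-0.  -1.6  0.   2.3]
carton [0.46425734 0.04336039 0.03755255] [ 1.3  0.2  0.4 -1.  -0.7  0.7 -1.1  0.1]
[-0.09263675 -0.00492051] 3.8704762642139245
[-0.09200022 -0.00356031] 4.085497432695623
```

move_arm:
  increments:
    - [0.006,0,0,0,0,-0.4,0]
    - [0.011,0,0,0,0,-0.4,0]
    - [0.016,0,0,0,0,-0.4,0]
    - [0.021,0,0,0,0,-0.4,0]
    - [0.026,0,0,0,0,-0.4,0]
    - [0.031,0,0,0,0,-0.4,0]
    - [0.036,0,0,0,0,-0.4,0]
    - [0.041,0,0,0,0,-0.4,0]

```text
time_s: 5.7
tool_pos: [0.4634, 0.0567, 0.0263]
tool_rot: [0.0, -0.697, 0.717, -0.0]
contact_force: [0.5, 0.2, 0.8]
opening: 0.0002
gripper_force: 0.0
```

```bash
sed -i 's/^T=.*/T=np.array([.5566,.0445,-.0320])/' h.py; python3 - <<'E'
from h import *
goto(tray2w(-.0925,-.055,.028),T[2]+np.pi/2)
c=bot.calibration("wrist"); im=bot.camera("wrist"); save("w4.png",im)
for d in bot.trace("wrist","carton")[:2]:
    print(d["at"],round(d["conf"],2),cv2.minAreaRect(np.argwhere(d["region"])[:,::-1].astype(np.float32)))
cv2.imwrite("pics/w4v.png",im[:,:,::-1])
E
```

```text
t 5.7 tray xy [-0.0936  0.0092] z 0.0263 shift [ 0.0642 -0.0008 -0.0017] turn [-0.    0.    0.22] F [0.5 0.2 0.8]
[245.0, 203.9] 0.95 ((245.0, 207.5), (159.0, 62.0), 90.0)
```

View pics/w4v.png

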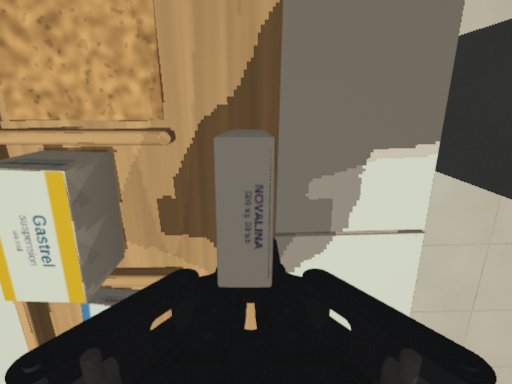

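The carton is squared up flush with the finger (217–273, 131–286). I'll check numerically that it still stands.

```bash
python3 - <<'E'
from fit import *
c=bot.calibration("wrist"); px=[(273,138),(272,286),(219,286),(217,138)]
for z in(.078,.084,.09):
    b,e=fit(c,[(-.0095,-.026,z),(-.0095,.026,z),(.0095,.026,z),(.0095,-.026,z)],px,[.47,.04,0]); print(z,"carton",w2tray(b),np.degrees(b[2]-T[2]),e)
goto(tray2w(-.0925,-.055,.028),T[2]+np.pi/2)
E
```

```text
0.078 carton [-0.09194785 -0.0276889 ] 0.11043403612201916 [ 0.7  5.6 -1.9 -7.6  2.  -7.6 -0.7  5.5]
0.084 carton [-0.09204942 -0.02969811] 0.0974002155919471 [ 2.8  1.8 -0.4 -2.3  0.4 -2.3 -2.9  1.7]
0.09 carton [-0.09215087 -0.03164813] 0.08287007908130878 [ 5.3 -2.4  1.4  3.8 -1.3  3.8 -5.3 -2.5]
t 5.8 tray xy [-0.0937  0.0086] z 0.0262 shift [ 0.0636 -0.001  -0.0017] turn [ 0.02 -0.03  0.16] F [-0.1  0.7 -0.5]
```

move_arm:
  increments:
    - [0.005,0,0,0,0,0,0]
    - [0.01,0,0,0,0,0,0]
    - [0.015,0,0,0,0,0,0]
    - [0.02,0,0,0,0,0,0]
    - [0.025,0,0,0,0,0,0]
    - [0.03,0,0,0,0,0,0]
    - [0.035,0,0,0,0,0,0]
    - [0.04,0,0,0,0,0,0]

```text
time_s: 6.6
tool_pos: [0.4623, 0.0166, 0.0263]
tool_rot: [0.0, -0.697, 0.717, -0.0]
contact_force: [-0.6, 0.8, 0.5]
opening: -0.0001
gripper_force: 0.1
```

```bash
python3 - <<'E'
from h import *
im=bot.camera("wrist"); save("w5.png",im)
for d in bot.trace("wrist","carton")[:2]:
    print(d["at"],round(d["conf"],2),cv2.minAreaRect(np.argwhere(d["region"])[:,::-1].astype(np.float32)))
goto(tray2w(-.0925,-.054,.028),T[2]+np.pi/2)
E
```

```text
[243.7, 206.2] 0.67 ((244.5, 207.0), (158.0, 61.0), 90.0)
t 6.7 tray xy [-0.0935 -0.0313] z 0.0263 shift [ 0.0227 -0.001  -0.0017] turn [ 0.02 -0.03  0.16] F [0.3 0.6 1. ]
```

move_arm:
  increments:
    - [0.005,0,0,0,0,0,0]
    - [0.01,0,0,0,0,0,0]
    - [0.015,0,0,0,0,0,0]
    - [0.02,0,0,0,0,0,0]
    - [0.0225,0,0,0,0,0,0]
    - [0.0225,0,0,0,0,0,0]
    - [0.02,0,0,0,0,0,0]
    - [0.01,0,0,0,0,0,0]

```text
time_s: 7.5
tool_pos: [0.4619, 0.0068, 0.0262]
tool_rot: [-0.0, -0.697, 0.718, -0.0]
contact_force: [-0.0, 0.5, -0.3]
opening: 0.0001
gripper_force: 0.0
```

```bash
python3 - <<'E'
from fit import *
c=bot.calibration("wrist"); im=bot.camera("wrist"); save("w6.png",im)
for d in bot.trace("wrist","carton")[:2]:
    print(d["at"],round(d["conf"],2),cv2.minAreaRect(np.argwhere(d["region"])[:,::-1].astype(np.float32)))
p=proj(c,[tray2w(-.092+a,-.092+b,.084) for a,b in((-.0095,-.026),(-.0095,.026),(.0095,.026),(.0095,-.026))]); print("expected top corners",p.round(1))
goto(tray2w(-.0925,.05,.11),T[2])
E
```

```text
[247.4, 180.6] 0.91 ((244.0, 183.0), (156.0, 62.0), 90.0)
expected top corners [[277.8  95.6]
 [272.9 252.3]
 [218.7 252.2]
 [213.2  95.4]]
t 7.6 tray xy [-0.0931 -0.0384] z 0.0263 shift [-0.0885 -0.0012 -0.0836] turn [3.000e-02 8.000e-02 9.034e+01] F [-0.3 -0.3  0.1]
```

move_arm:
  increments:
    - [-0.015,0,0,0,0,0,0]
    - [-0.03,0,-0.01,0,0,0,0]
    - [-0.04,0,-0.03,0,0,8,0]
    - [-0.04,0,-0.055,0,0,16,0]
    - [-0.04,0,-0.08,0,0,24,0]
    - [-0.04,0,-0.1,0,0,32,0]
    - [-0.04,0,-0.12,0,0,40,0]
    - [-0.04,0,-0.13,0,0,48,0]

```text
time_s: 8.4
tool_pos: [0.4634, 0.0476, 0.1579]
tool_rot: [0.001, -0.343, 0.939, -0.0]
contact_force: [0.4, -0.1, -0.7]
opening: -0.0001
gripper_force: 0.0
```

```bash
python3 - <<'E'
from h import *
goto(tray2w(-.124,-.091,.15),T[2])
E
```

```text
t 8.4 tray xy [-0.0933  0.0001] z 0.1579 shift [ 0.0838 -0.0473  0.0077] turn [-0.    0.11 41.92] F [ 0.4 -0.1 -0.7]
```

move_arm:
  increments:
    - [0,0,0,0,0,8,0]
    - [0.015,-0.01,0,0,0,16,0.1]
    - [0.03,-0.02,0,0,0,24,0.2]
    - [0.045,-0.03,0,0,0,32,0.25]
    - [0.06,-0.04,0,0,0,40,0.25]
    - [0.075,-0.045,0,0,0,42,0.25]
    - [0.084,-0.047,0,0,0,42,0.25]
    - [0.084,-0.047,0,0,0,42,0.25]

```text
time_s: 9.2
tool_pos: [0.4285, -0.0437, 0.1563]
tool_rot: [-0.0, 0.013, 1.0, -0.0]
contact_force: [1.2, 0.9, 0.6]
opening: 0.0212
gripper_force: 0.0
```

```bash
python3 - <<'E'
from fit import *
c=bot.calibration("wrist"); im=bot.camera("wrist"); save("w7.png",im)
for t in("carton","liner","tray"):
  for d in bot.trace("wrist",t)[:2]:
    print(t,d["at"],round(d["conf"],2),cv2.boundingRect(d["region"].astype(np.uint8)),cv2.minAreaRect(np.argwhere(d["region"])[:,::-1].astype(np.float32)))
print(proj(c,[tray2w(-.092+a,-.092+b,z) for a,b,z in((-.0095,-.026,.084),(-.0095,.026,.084),(.0095,.026,.084),(.0095,-.026,.084),(-.0095,-.026,.006),(-.0095,.026,.006))]).round(1))
goto(tray2w(-.124,-.091,.07),T[2]); print(bot.read_state()["opening"])
E
```

```text
carton [253.1, 217.9] 0.58 (223, 197, 61, 49) ((253.0, 221.0), (48.0, 60.0), 90.0)
carton [508.9, 163.5] 0.53 (500, 152, 12, 22) ((505.5, 162.5), (21.0, 11.0), 90.0)
liner [251.4, 279.2] 0.58 (229, 246, 46, 59) ((251.5, 275.0), (58.0, 45.0), 90.0)
liner [20.2, 191.3] 0.29 (0, 169, 74, 35) ((34.099998474121094, 192.20001220703125), (79.3731689453125, 23.717084884643555), 18.434947967529297)
tray [357.5, 230.5] 0.65 (204, 188, 254, 135) ((330.5, 254.99996948242188), (252.99996948242188, 133.99996948242188), 0.0)
[[218.6 225.4]
 [279.7 225.8]
 [278.8 245.7]
 [219.2 245.4]
 [226.2 196. ]
 [272.6 196.3]]
t 9.4 tray xy [-0.1237 -0.091 ] z 0.1563 shift [ 0.0003 -0.      0.0863] turn [0.02 0.03 0.33] F [0.1 0.4 0.7]
0.021170240574001842
```

move_arm:
  increments:
    - [0,0.002,0.02,0,0,0.3,0.25]
    - [0,0.002,0.045,0,0,0.3,0.25]
    - [0,0.002,0.07,0,0,0.3,0.25]
    - [0,0.002,0.085,0,0,0.3,0.25]
    - [0,0.002,0.09,0,0,0.3,0.25]
    - [0,0.002,0.09,0,0,0.3,0.25]
    - [0,0.002,0.09,0,0,0.3,0.25]
    - [0,0.002,0.09,0,0,0.3,0.25]

```text
time_s: 10.2
tool_pos: [0.4301, -0.0411, 0.067]
tool_rot: [0.001, 0.017, 1.0, 0.0]
contact_force: [0.1, -0.3, -0.3]
opening: 0.0215
gripper_force: 0.0
```

```bash
python3 - <<'E'
from fit import *
c=bot.calibration("wrist"); im=bot.camera("wrist"); save("w8.png",im)
for d in bot.trace("wrist","carton")[:2]: print(d["at"],round(d["conf"],2),cv2.boundingRect(d["region"].astype(np.uint8)))
print(proj(c,[tray2w(-.092+a,-.089+b,z) for a,b,z in((-.0095,-.026,.084),(-.0095,.026,.084),(.0095,.026,.084),(.0095,-.026,.084),(-.0095,-.026,.006),(-.0095,.026,.006))]).round(1))
goto(tray2w(-.085,-.089,.066),T[2])
E
```

```text
[250.1, 285.9] 0.76 (222, 232, 58, 91)
[[201.6 292.8]
 [297.4 292.7]
 [295.7 321.1]
 [203.4 321.2]
 [217.6 229.6]
 [281.7 229.6]]
t 10.3 tray xy [-0.1238 -0.0897] z 0.067 shift [-0.0388  0.0008  0.001 ] turn [ 0.01  0.08 -0.09] F [ 0.3 -0.2 -0. ]
```

move_arm:
  increments:
    - [-0.005,0.001,0,0,0,0,0.25]
    - [-0.01,0.001,0,0,0,0,0.25]
    - [-0.015,0.001,0,0,0,0,0.25]
    - [-0.02,0.001,0,0,0,0,0.25]
    - [-0.025,0.001,0,0,0,0,0.25]
    - [-0.03,0.001,0,0,0,0,0.25]
    - [-0.035,0.001,0,0,0,0,0.25]
    - [-0.04,0.001,0,0,0,0,0.25]

```text
time_s: 11.1
tool_pos: [0.4701, -0.0415, 0.0663]
tool_rot: [-0.0, 0.017, 1.0, -0.0]
contact_force: [-0.3, -0.5, -0.2]
opening: 0.0213
gripper_force: 0.0
```

```bash
python3 - <<'E'
from fit import *
s=bot.read_state(); print(s["tool_pos"],s["contact_force"].round(1))
for n in("wrist","side"):
  im=bot.camera(n); save(f"t1{n}.png",im)
  for d in bot.trace(n,"carton")[:4]: print(n,np.round(d["at"]),round(d["conf"],2),cv2.boundingRect(d["region"].astype(np.uint8)))
c=bot.calibration("side"); print("lying exp",proj(c,[tray2w(-.043,-.089,.025)]),"standing exp",proj(c,[tray2w(-.092,-.089,.045)]))
E
```

```text
[ 0.47008014 -0.04152202  0.06625372] [-0.3 -0.5 -0.2]
wrist [248. 258.] 0.93 (213, 206, 73, 109)
side [251. 225.] 0.72 (241, 216, 27, 16)
side [293. 195.] 0.57 (290, 183, 8, 26)
side [206. 180.] 0.53 (198, 170, 14, 23)
side [226. 178.] 0.51 (222, 165, 11, 21)
lying exp [[252.57492892 220.93256389]] standing exp [[237.13365868 217.09433552]]
```

```bash
python3 - <<'E'
from fit import *
c=bot.calibration("wrist"); 
for z in(.006,.025): print(z,[w2tray(pix2z(c,u,v,z)).round(4) for u,v in((214,207),(285,207),(250,314))])
m=bot.trace("wrist","carton")[0]["region"]
for r in(210,225,240,260,280,300): q=np.where(m[r])[0]; print(r,q.min(),q.max(),len(q))
goto(tray2w(-.118,-.089,.013),T[2])
E
```

```text
0.006 [array([-0.0821, -0.1162]), array([-0.0821, -0.0603]), array([ 0.0206, -0.088 ])]
0.025 [array([-0.0894, -0.1136]), array([-0.0894, -0.0629]), array([ 0.0037, -0.0879])]
210 214 284 71
225 214 285 72
240 231 269 39
260 232 269 38
280 230 271 42
300 227 273 47
t 11.35 tray xy [-0.0844 -0.0887] z 0.0662 shift [ 0.0335 -0.0003  0.0533] turn [-0.   -0.02 -0.08] F [ 0.9 -0.  -0.3]
```

move_arm:
  increments:
    - [0.015,0,0,0,0,0,0.25]
    - [0.03,0,0,0,0,0,0.25]
    - [0.034,0,0.01,0,0,0,0.25]
    - [0.034,0,0.025,0,0,0,0.25]
    - [0.034,0,0.04,0,0,0,0.25]
    - [0.034,0,0.05,0,0,0,0.25]
    - [0.034,0,0.053,0,0,0,0.25]
    - [0.034,0,0.053,0,0,0,0.25]

```text
time_s: 12.15
tool_pos: [0.4353, -0.0402, 0.0128]
tool_rot: [-0.0, 0.017, 1.0, 0.0]
contact_force: [0.3, 0.1, 0.2]
opening: 0.0214
gripper_force: 0.0
```

```bash
python3 - <<'E'
from fit import *
goto(tray2w(-.041,-.089,.013),T[2])
c=bot.calibration("wrist"); im=bot.camera("wrist"); save("w9.png",im)
for d in bot.trace("wrist","carton")[:1]: print(d["at"],round(d["conf"],2),cv2.boundingRect(d["region"].astype(np.uint8)))
print(proj(c,[tray2w(-.082,-.089+b,z) for b,z in((-.026,.006),(.026,.006),(-.026,.025),(.026,.025))]).round(1))
E
```

```text
t 12.15 tray xy [-0.1185 -0.0886] z 0.0128 shift [-0.0775 -0.0003 -0.0003] turn [ 0.02 -0.04 -0.06] F [0.3 0.1 0.2]
[248.5, 314.2] 0.69 (222, 293, 57, 36)
[[207.4 287.4]
 [288.6 287.3]
 [202.5 308.5]
 [293.  308.4]]
```

move_arm:
  increments:
    - [-0.007,0,0,0,0,0,0.25]
    - [-0.014,0,0,0,0,0,0.25]
    - [-0.021,0,0,0,0,0,0.25]
    - [-0.028,0,0,0,0,0,0.25]
    - [-0.035,0,0,0,0,0,0.25]
    - [-0.042,0,0,0,0,0,0.25]
    - [-0.049,0,0,0,0,0,0.25]
    - [-0.055,0,0,0,0,0,0.25]

```text
time_s: 13.05
tool_pos: [0.4912, -0.0422, 0.0133]
tool_rot: [-0.0, 0.017, 1.0, 0.0]
contact_force: [-0.8, 0.2, 0.4]
opening: 0.0212
gripper_force: 0.3
```

move_arm:
  increments:
    - [-0.003,0,0,0,0,0,0.25]
    - [-0.006,0,0,0,0,0,0.25]
    - [-0.009,0,0,0,0,0,0.25]
    - [-0.011,0,0,0,0,0,0.25]
    - [-0.013,0,0,0,0,0,0.25]
    - [-0.015,0,0,0,0,0,0.25]
    - [-0.017,0,0,0,0,0,0.25]
    - [-0.017,0,0,0,0,0,0.25]

```text
time_s: 13.85
tool_pos: [0.508, -0.0427, 0.0133]
tool_rot: [0.0, 0.017, 1.0, 0.0]
contact_force: [0.6, -0.5, 0.6]
opening: 0.0212
gripper_force: 0.0
```

```bash
python3 - <<'E'
from h import *
goto(tray2w(-.041,-.089,.013),T[2])
im=bot.camera("wrist"); save("w10.png",im)
for n in ("wrist","side"):
  if n=="side": save("s10.png",bot.camera(n))
  for d in bot.trace(n,"carton")[:2]: print(n,d["at"],round(d["conf"],2),cv2.boundingRect(d["region"].astype(np.uint8)))
E
```

```text
t 13.85 tray xy [-0.0458 -0.0887] z 0.0133 shift [-0.0048 -0.0003  0.0003] turn [ 0.01  0.02 -0.08] F [ 0.6 -0.5  0.6]
wrist [250.3, 295.9] 0.78 (222, 253, 58, 76)
wrist [435.0, 321.4] 0.34 (330, 286, 169, 98)
side [266.4, 221.7] 0.79 (256, 215, 26, 16)
side [204.4, 178.7] 0.72 (198, 169, 15, 24)
```

move_arm:
  increments:
    - [-0.001,0,0,0,0,0,0.25]
    - [-0.002,0,0,0,0,0,0.25]
    - [-0.003,0,0,0,0,0,0.25]
    - [-0.0035,0,0,0,0,0,0.25]
    - [-0.004,0,0,0,0,0,0.25]
    - [-0.0045,0,0,0,0,0,0.25]
    - [-0.005,0,0,0,0,0,0.25]
    - [-0.005,0,0,0,0,0,0.25]

```text
time_s: 14.85
tool_pos: [0.5127, -0.0429, 0.0133]
tool_rot: [0.0, 0.017, 1.0, 0.0]
contact_force: [0.2, -0.1, -0.5]
opening: 0.0215
gripper_force: 0.1
```

move_arm:
  increments:
    - [-0.0003,0,0,0,0,0,0.25]
    - [-0.0006,0,0,0,0,0,0.25]
    - [-0.0009,0,0,0,0,0,0.25]
    - [-0.0012,0,0,0,0,0,0.25]
    - [-0.0015,0,0,0,0,0,0.25]
    - [-0.0018,0,0,0,0,0,0.25]
    - [-0.002,0,0,0,0,0,0.25]
    - [-0.002,0,0,0,0,0,0.25]

```text
time_s: 15.65
tool_pos: [0.5147, -0.043, 0.0133]
tool_rot: [0.0, 0.017, 1.0, 0.0]
contact_force: [0.7, 0.1, 0.4]
opening: 0.0211
gripper_force: 0.1
```

move_arm:
  increments:
    - [-0.0004,0,0,0,0,0,0.25]
    - [-0.0008,0,0,0,0,0,0.25]
    - [-0.0012,0,0,0,0,0,0.25]
    - [-0.0016,0,0,0,0,0,0.25]
    - [-0.002,0,0,0,0,0,0.25]
    - [-0.0023,0,0,0,0,0,0.25]
    - [-0.0025,0,0,0,0,0,0.25]
    - [-0.0025,0,0,0,0,0,0.25]

```text
time_s: 16.45
tool_pos: [0.5152, -0.0431, 0.0132]
tool_rot: [-0.001, 0.017, 1.0, -0.0]
contact_force: [-6.8, 0.5, 5.7]
opening: 0.0215
gripper_force: 3.7
```

```bash
python3 - <<'E'
from h import *
goto(tray2w(-.041,-.089,.013),T[2])
for n in ("wrist","side"):
  save(n+"11.png",bot.camera(n)); 
  for d in bot.trace(n,"carton")[:1]: print(n,d["at"],round(d["conf"],2),cv2.boundingRect(d["region"].astype(np.uint8)))
c=bot.calibration("side"); print("side exp at rail",proj(c,[tray2w(.011+a,-.089+b,.025) for a,b in((0,0),(-.039,-.026),(.039,-.026),(.039,.026),(-.039,.026))]).round(1).tolist())
E
```

```text
t 16.45 tray xy [-0.0386 -0.0889] z 0.0132 shift [ 0.0024 -0.0001  0.0002] turn [-0.04 -0.16 -0.06] F [-6.8  0.5  5.7]
wrist [251.3, 295.7] 0.62 (222, 252, 58, 77)
side [269.3, 224.0] 0.88 (259, 215, 25, 15)
side exp at rail [[269.2, 219.0], [259.3, 224.6], [283.6, 221.8], [278.7, 213.7], [255.2, 216.3]]
```

The rail contact shows as −6.8 N, and the side-camera position matches. I'll back off and rise.

move_arm:
  increments:
    - [0.002,0,0,0,0,0,0.25]
    - [0.005,0,0,0,0,0,0.25]
    - [0.015,0,0,0,0,0,0.25]
    - [0.03,0,0,0,0,0,0.25]
    - [0.045,0,-0.01,0,0,0,0.25]
    - [0.055,0,-0.04,0,0,0,0.25]
    - [0.06,0,-0.08,0,0,0,0.25]
    - [0.06,0,-0.12,0,0,0,0.25]

```text
time_s: 17.45
tool_pos: [0.4553, -0.0408, 0.1342]
tool_rot: [-0.001, 0.016, 1.0, -0.0]
contact_force: [1.3, -0.0, -0.6]
opening: 0.021
gripper_force: 0.0
```

move_arm:
  increments:
    - [0,0.01,-0.03,0,0,0,0.25]
    - [0,0.03,-0.05,0,0,0,0.25]
    - [0,0.06,-0.07,0,0,0,0.25]
    - [0,0.09,-0.08,0,0,0,0.25]
    - [0,0.11,-0.08,0,0,0,0.25]
    - [0,0.12,-0.08,0,0,0,0.25]
    - [0,0.12,-0.08,0,0,0,0.25]
    - [0,0.12,-0.08,0,0,0,0.25]

```text
time_s: 18.25
tool_pos: [0.4607, 0.0779, 0.2128]
tool_rot: [-0.0, 0.017, 1.0, -0.0]
contact_force: [-0.7, -0.1, 1.3]
opening: 0.0214
gripper_force: 0.0
```

```bash
python3 - <<'E'
from h import *
w=bot.camera("wrist");s=bot.camera("side"); save("wf.png",w);save("sf.png",s)
for d in bot.trace("side","carton")[:1]: print(d["at"],cv2.boundingRect(d["region"].astype(np.uint8)))
a=cv2.resize(s[150:260,180:330],(800,587),interpolation=cv2.INTER_CUBIC)[:,:,::-1]
b=cv2.resize(w,(400,300))[:,:,::-1]
cv2.imwrite("pics/fin.png",np.vstack([cv2.resize(s[165:250,190:320],(459,300),interpolation=cv2.INTER_CUBIC)[:,:,::-1],cv2.copyMakeBorder(b,0,0,0,59,cv2.BORDER_CONSTANT)]))
E
```

```text
[229.0, 174.5] (222, 164, 15, 23)
```

View pics/fin.png

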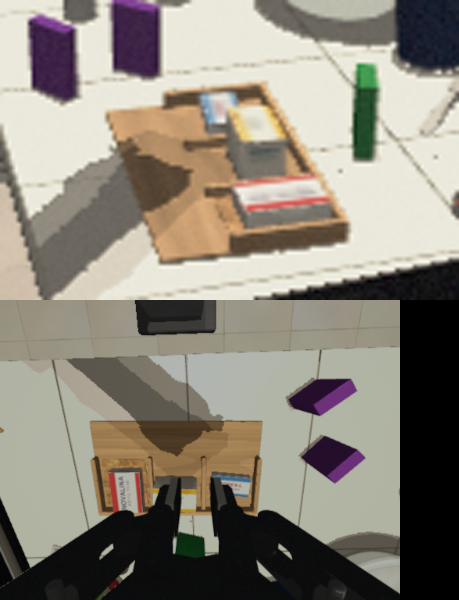

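The carton lies flat in the cork bay against the back rail (side crop 232–330, 180–222), and the neighbouring cartons and look-alikes in view stand where they were.

```bash
python3 -c "
from rig import bot
print(bot.job_done())"
```

```text
the job is handed in; nothing more can be done
None
```

The job is handed in: the carton was pushed along the ledge standing, toppled into the cork-lined bay, and pushed in flat until it met the back rail (6.8 N contact), at about 18 s; the final pictures show nothing else moved, though the scoop, shaker and spice jar weren't rechecked.

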